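# Put the small pill bottle away in the open dispensary drawer

### The arm

A 6-joint arm with a two-finger parallel gripper is mounted at the origin on the work surface. World frame = base frame: x ahead of the robot, y to its left, z up, the work surface at z = 0. Lengths are in mm, angles in rad, forces in N, time in s.
With the tool pointing down it reaches from about 275 to 1000 mm from the base axis. Payload 8.4 kg.
Tool frame: the origin (TCP) lies on the centre line of the jaws, within the pads' length; the fingertips stand r.tip_reach ahead of it and the grasp point (between the pads) lies 11 mm behind it (r.tip_reach is the distance from the TCP to the fingertips, in mm); z points along the fingers, y is the line along which they close (so a half turn about z gives the same grasp; the last joint's range is limited). The gripper opens to 85 mm and grips with 20 to 120 N. Pads are 22 mm wide; open, the fingers measure 114 mm over their backs; the gripper's body (76 mm by 85 mm) begins 54 mm behind the grasp point. The pads swing forward as they close: fully open they stand 13 mm farther back than shut.
Start: joints at [-1.295, 0.353, 1.633, -0, 1.155, -0.002], TCP at [171.399, -601.041, 239.281] pointing down, gripper open.
Joint ranges: [-2.63, 2.63], [-0.92, 2.1], [0.06, 2.66], [-1.3, 4.44], [0, 2.69], [-3.02, 3.02]. Speed limits (rad/s): [2.22, 2.22, 2.79, 3.14, 3.14, 3.14].

### API

Orientations are given as [roll, pitch, yaw] about the fixed x, y, z axes, in that order (R = Rz(yaw) Ry(pitch) Rx(roll)).
In Python, from rig import r gives the robot as it stands.
- The arm moves only by the tool carry_out, never from a script. Its argument "targets" is a list of rows, each an object with "dp": the shift along the tool's x, y, z in mm, a list of three; "yaw": the turn about the tool's z in degrees. A call has 1 to 12 rows; each row is the pose to reach, as a shift and turn from the pose commanded when the call began, along the tool's axes at that moment; what a row does not reach only later rows make up. A row lasts 1/8 s, in which the tool goes at most 62.5 mm and 10.7 degrees, less where a joint would pass 70% of its speed; a pose out of reach is approached as far as the arm can. A call with a gripper value outside its range is refused whole. "fingers" is the opening, from -1 (shut) to 1 (fully open), so that 0 is half open, set as the call begins (left out, the last holds). The fingers move at their own pace and stop on an object; "grip_force" is the grip in N (left out, the last holds). Time passes only in rows, so rows that repeat a pose let the fingers close. It gives the time, the measured TCP pose, the force, the opening and the grip force at its end, in the units of the state.
- r.sense(): the state, without advancing time (a new reading comes with each control period).
- r.grab_frame(name): name is "scene" or "top"; returns the picture (384x512x3 uint8, red, green, blue); there is no depth.
- r.get_calibration(name): a dict with "fx", "fy", "cx", "cy" (pixels), "dist_coeffs" ([k1, k2, p1, p2, k3] as OpenCV has them; the pictures are not rectified), "rvec" (rotation vector, rad) and "tvec" (3), from world to camera coordinates, as OpenCV has them. Camera axes: x right, y down, z forward; pixel columns grow to the right and rows downward; lengths in mm; the calibration is good to about 2 mm. A picture is of the moment at which its call begins. get_calibration takes no time and is no camera call.
- r.sign_off(): hands the job in; it is judged then, once.
The state is a dict: "clock": time; "qpos": joint angles; "qvel": joint speeds; "joint_efforts": joint torques, N m; "eef_pos": TCP position; "tcp_rot": TCP orientation; "contact_force": force on the tool from outside, world axes, zero at the start; "wrist_torque": the same for the moment, N m; "opening": opening from 0.0 (shut) to 1.0 (fully open); "grasp_force": force on a finger pad.
Only numpy, scipy, OpenCV 4.12 (cv2) and the standard library are available. Lean on these libraries where they do the work, as an engineer would, in place of code of your own. Each camera call takes 0.05 s, during which the arm holds its last target. There are 200 camera calls.

### The job

The small pill bottle has been left out on the dispensary counter: put it away in the open drawer, standing upright in the wide empty compartment beside the syringes. Set it down on the drawer's floor rather than dropping it, leave the drawer standing open as it is, and do not disturb the two larger bottles.

Things in the scene. Friction and masses are not known exactly. Their poses are not given: they have to be found in the camera images.
- pill_bottle_center (a point): Centre (half-way up) of the small pill bottle, standing upright on the counter: a white plastic cylinder with a paper label, 50 mm in diameter and 90 mm tall including its slightly narrower white screw cap (44 mm diameter, the top 18 mm). The smallest of the three loose bottles; it weighs about 80 g. z is its upright axis.
- drawer_place (a point): On the open drawer's inner floor (22 mm above counter), mid wide compartment; z up, drawer opens along its -x. Clear space from here: 75 mm to -x (drawer front 21 mm thick, top at 114 mm, handle 35 mm farther out), 75 mm or more to +x (dark-wood unit 300x280 mm covers the rest, top at 130 mm), 86 mm to -y (side, top at 108 mm), 85 mm to +y (divider, top at 82 mm; beyond it, syringes). 1 N slides it.
- big_bottle_center (a point): Centre of the large pill bottle, to be left alone: same white shape as the small one but 72 mm in diameter and 135 mm tall, standing on the counter. z is its upright axis.
- squirt_bottle_center (a point): Centre of the tall white squirt bottle with a pointed nozzle, to be left alone: 56 mm in diameter, 180 mm tall, standing on the counter. z is its upright axis.
Things that resemble listed ones, but are neither listed nor needed, are in the scene too. Leave any turquoise look-alike of the part that bears pill_bottle_center alone.

How it is judged (in metres and radians):
On the way:
1. the small bottle, still held, is lowered into the wide compartment until its base is within 20 mm of the drawer floor (x of pill_bottle_center in the frame of drawer_place between -0.06 and 0.1 m and y of pill_bottle_center in the frame of drawer_place between -0.067 and 0.067 m and z of pill_bottle_center in the frame of drawer_place below 0.065 m and contact force between the fingers and pill_bottle above 0.3 N), for 0.1 s.
At the end, for the whole second after the job is handed in: The small pill bottle stands upright (within 11 degrees) and at rest on the floor of the open drawer, anywhere in the uncovered part of the wide compartment, released; the drawer is within 30 mm of where it stood (x of pill_bottle_center in the frame of drawer_place between -0.06 and 0.1 m and y of pill_bottle_center in the frame of drawer_place between -0.067 and 0.067 m and z of pill_bottle_center in the frame of drawer_place between 0.035 and 0.055 m and angle between pill_bottle_center's own z axis and vertical below 0.2 rad and linear speed of pill_bottle below 0.02 m/s and distance of drawer_place from where it was at the start of the episode below 0.03 m); the robot touches nothing.
It fails at once if the large pill bottle is pushed more than 30 mm or tipped by more than 20 degrees (distance of big_bottle_center from where it was at the start of the episode above 0.03 m or angle between big_bottle_center's own z axis and vertical above 0.35 rad).
It fails at once if the squirt bottle is pushed more than 30 mm or tipped by more than 20 degrees (distance of squirt_bottle_center from where it was at the start of the episode above 0.03 m or angle between squirt_bottle_center's own z axis and vertical above 0.35 rad).
It also fails if it takes over 40 s, if anything falls off the work surface, if the arm or the gripper's body presses on something with over 40 N, if the wrist force passes 120 N, or if a joint passes its speed limit or range.

## Working session

There is one attempt and no reset: what is moved stays moved. The work goes in short steps, Python scripts to look and compute and a tool call to move; the robot and the scene stay as the last step left them, time stands still between calls to the robot, and variables do not carry over. Pictures are saved under pics/ and viewed, at most 10 in all, crops included, and the job is handed in when it is done.

Besides the shell and the picture viewer there is one more tool, called after "Call:" by a JSON object that holds its "name" and its "arguments", one argument or row to a line. carry_out: Moves the arm, as the interface text tells. Its arguments: {"type":"object","properties":{"targets":{"type":"array","items":{"type":"object","properties":{"dp":{"type":"array","items":{"type":"number"}},"yaw":{"type":"number"}}}},"fingers":{"type":"number"},"grip_force":{"type":"number"}},"required":["targets"]}

```bash
mkdir -p pics; cat > h.py <<'E'
import numpy as np, cv2
from rig import r
def cal(n):
    c=r.get_calibration(n);K=np.array([[c["fx"],0,c["cx"]],[0,c["fy"],c["cy"]],[0,0,1]],float)
    return K,np.array(c["dist_coeffs"],float),np.array(c["rvec"],float),np.array(c["tvec"],float)
def ray(n,uv):
    K,d,rv,t=cal(n);R=cv2.Rodrigues(rv)[0]
    p=cv2.undistortPoints(np.array([[uv]],float),K,d)[0,0]
    return -R.T@t.ravel(),R.T@np.array([p[0],p[1],1])
def onz(n,uv,z):
    o,v=ray(n,uv);return o+v*(z-o[2])/v[2]
def proj(n,P):
    K,d,rv,t=cal(n);return cv2.projectPoints(np.array(P,float).reshape(-1,3),rv,t,K,d)[0][:,0]
def shot(n,f):
    im=r.grab_frame(n);cv2.imwrite("pics/"+f,im[:,:,::-1]);return im
E
python3 - <<'E'
from h import *
a=shot("scene","s0.png");b=shot("top","t0.png")
cv2.imwrite("pics/s0.png",cv2.resize(a[:,:,::-1],(768,576)));cv2.imwrite("pics/t0b.png",cv2.resize(b[:,:,::-1],(768,576)))
for n in("scene","top"):print(ray(n,(256,192)))
print(r.sense(),r.tip_reach)
E
```

```text
(array([1249.68783429, -196.23800922,  840.05529497]), array([-0.68446515,  0.21779123, -0.69577857]))
(array([442.50440999,  36.12423016, 948.69948051]), array([ 0.09278176, -0.02721111, -0.99539707]))
{'clock': 0.1, 'qpos': array([-1.29537683e+00,  3.53610722e-01,  1.63404408e+00,  8.12015911e-06,
        1.15517997e+00, -2.38225132e-03]), 'qvel': array([-0.0006128 , -0.00102662, -0.00272187,  0.00068053,  0.0011433 ,
        0.00050045]), 'joint_efforts': array([ 6.09745912e-04, -6.06356835e+01, -3.42820108e+01, -1.96062626e-05,
        3.93850700e-03,  1.51413474e-05]), 'eef_pos': array([ 171.30484337, -600.64605449,  238.62356767]), 'tcp_rot': array([-3.14035056e+00, -1.03838063e-05,  2.77798458e-01]), 'contact_force': array([-0.84832289,  0.38764781,  0.26263323]), 'wrist_torque': array([ 0.05129542, -0.06873448,  0.03408245]), 'grasp_force': 0.0, 'opening': 0.9985754001214128} 8.0
```

View pics/s0.png

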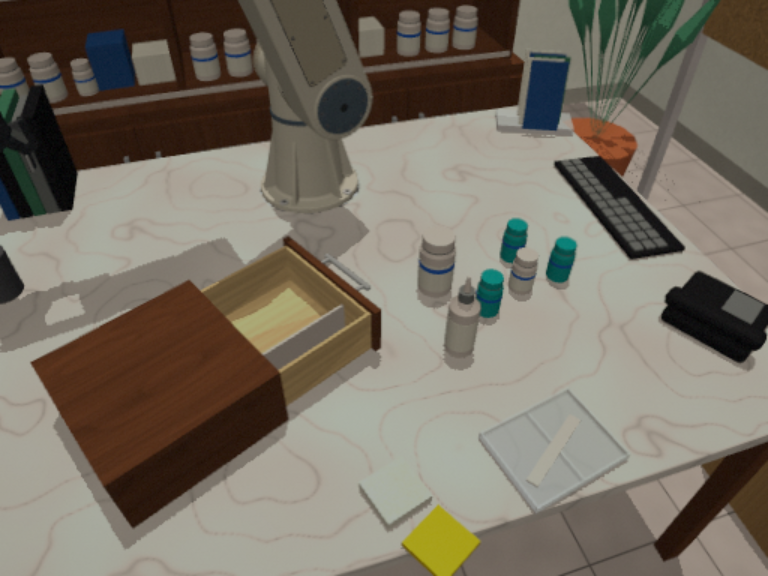

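View pics/t0b.png

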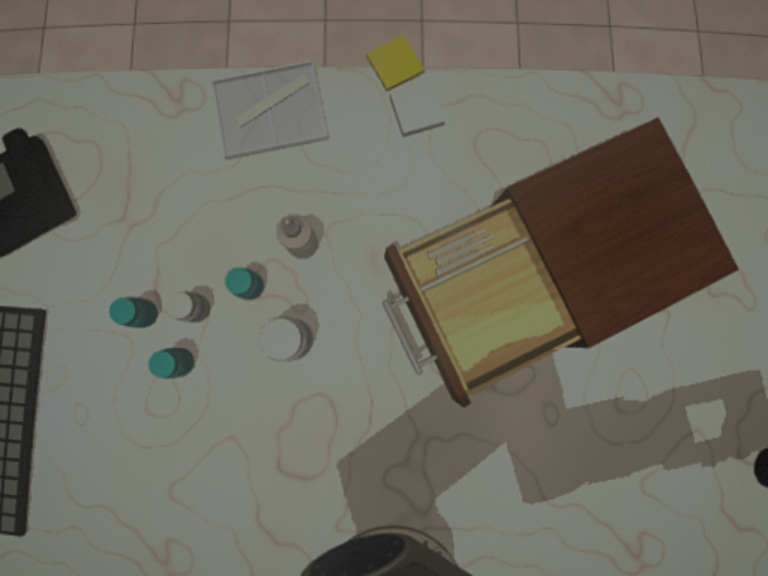

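```bash
python3 - <<'E'
from h import *
b=cv2.imread("pics/t0.png");a=cv2.imread("pics/s0.png")
def blobs(n,im,lo,hi,z,amin,s=1.):
    m=cv2.inRange(cv2.cvtColor(im,cv2.COLOR_BGR2HSV),lo,hi)
    m=cv2.morphologyEx(m,cv2.MORPH_OPEN,np.ones((3,3)))
    for c in cv2.findContours(m,0,2)[0]:
        if cv2.contourArea(c)>amin:
            rc=cv2.minAreaRect(c);print(n,np.round(rc[0],1),np.round(rc[1],1));yield c
for c in blobs("turq",b,(80,120,110),(100,255,255),90,50):
    (u,v),R=cv2.minEnclosingCircle(c);print("  ",onz("top",(u,v),90).round(),R)
for nm,p,z in[("unit",[(658,118),(737,268),(588,348),(510,185)],130),("front",[(388,247),(465,405)],114),("small",[(180,305)],90),("big",[(283,339)],135),("squirt",[(291,222)],180)]:
    P=np.array([onz("top",(q[0]/1.5,q[1]/1.5),z)[:2] for q in p]);print(nm,P.round(0).tolist())
    if len(P)>1:print("  edges",np.linalg.norm(np.diff(P,axis=0),axis=1).round(),np.degrees(np.arctan2(*np.diff(P,axis=0).T[::-1])).round(1))
c1=cv2.resize(b[160:270,60:230],None,fx=4.5,fy=4.5,interpolation=cv2.INTER_CUBIC)[:, :400*2]
c2=cv2.resize(b[120:275,250:400],None,fx=3.8,fy=3.8,interpolation=cv2.INTER_CUBIC)
cv2.imwrite("pics/c1.png",c1);cv2.imwrite("pics/c2.png",c2)
E
```

```text
unit [[798.0, -438.0], [550.0, -555.0], [425.0, -299.0], [681.0, -185.0]]
  edges [275. 284. 280.] [-154.7  115.9   24.1]
front [[585.0, 7.0], [340.0, -110.0]]
  edges [271.] [-154.5]
small [[496.0, 339.0]]
big [[442.0, 166.0]]
squirt [[610.0, 149.0]]
```

View pics/c1.png

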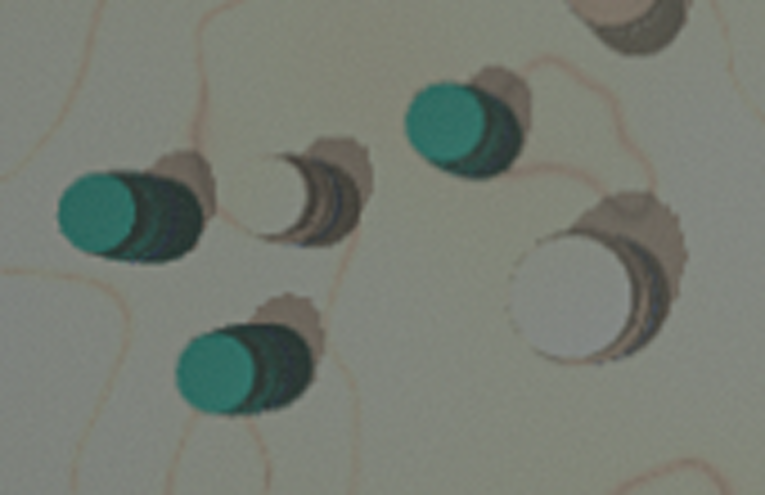

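View pics/c2.png

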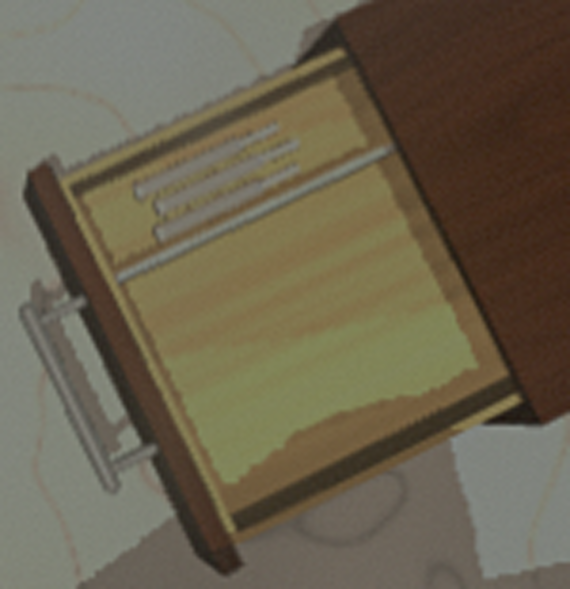

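Candidates for the small bottle, by cap pixel in the top view:
- **Turquoise look-alikes:** (82,207), (160,187) and (108,243). These are to be left alone.
- **White, small:** (120,204).
- **White, large:** (189,226), the 72 mm bottle.
- **Squirt bottle:** (194,148).

The white one at (120,204) is the target. It is white, and its cap is the same size as those of the small turquoise ones. The second crop shows the wide compartment on the lower side of the divider.

```bash
cat >> h.py <<'E'
def dp(P,pos=None):
    from scipy.spatial.transform import Rotation as Ro
    s=r.sense();R=Ro.from_euler("xyz",s["tcp_rot"]).as_matrix()
    return (R.T@(np.array(P)-(s["eef_pos"] if pos is None else pos))).round(1)
E
python3 - <<'E'
from h import *
q=lambda u,v:(250+u/3.8,120+v/3.8)
xd=np.array([np.cos(np.radians(-65)),np.sin(np.radians(-65))]);yd=np.array([-xd[1],xd[0]])
def pr(n,p,z):
    P=onz("top",q(*p),z)[:2];print(n,P.round(),"d:",(P@xd).round(),(P@yd).round())
for p in[(118,277),(393,150)]:pr("divider82",p,82)
for p in[(235,520),(508,388)]:pr("sideinner108",p,108)
for p in[(22,188),(205,568)]:pr("frontouter114",p,114)
for p in[(62,185),(232,535)]:pr("frontinner114",p,114)
for p in[(130,315),(470,372),(228,485)]:pr("floor22",p,22)
print("small top",onz("top",(119.8,203.6),90).round(1),"scene cap",onz("scene",(524.5/1.5,256/1.5),90).round(1))
print("scene base front",onz("scene",(521/1.5,294/1.5),0).round(1))
print(dp([496,339,235]))
E
```

```text
divider82 [521. -48.] d: 264.0 452.0
divider82 [ 603. -229.] d: 462.0 450.0
sideinner108 [ 369. -116.] d: 261.0 286.0
sideinner108 [ 449. -289.] d: 451.0 284.0
frontouter114 [573.  14.] d: 230.0 525.0
frontouter114 [341. -96.] d: 231.0 269.0
frontinner114 [575. -11.] d: 253.0 517.0
frontinner114 [ 361. -113.] d: 255.0 280.0
floor22 [500. -62.] d: 268.0 427.0
floor22 [ 460. -296.] d: 463.0 292.0
floor22 [ 385. -127.] d: 278.0 296.0
small top [495.2 339.5  90. ] scene cap [504.6 331.2  90. ]
scene base front [521.3 332.2  -0. ]
[ 569.9 -814.6    4.6]
```

Call:
{"name": "carry_out", "arguments": {
  "targets": [
    {"dp":[15,-21,0],"yaw":-5},
    {"dp":[45,-64,0],"yaw":-13},
    {"dp":[80,-114,0],"yaw":-22},
    {"dp":[115,-164,0],"yaw":-31},
    {"dp":[150,-214,0],"yaw":-40},
    {"dp":[185,-264,0],"yaw":-49},
    {"dp":[220,-314,0],"yaw":-58},
    {"dp":[255,-364,0],"yaw":-67},
    {"dp":[290,-414,0],"yaw":-76},
    {"dp":[325,-464,0],"yaw":-85},
    {"dp":[360,-514,0],"yaw":-93},
    {"dp":[395,-564,0],"yaw":-99}
  ],
  "fingers": 1
}}

```text
clock: 1.6
eef_pos: [396.8, 51.7, 239.4]
tcp_rot: [3.141, 0.0, 2.01]
contact_force: [0.8, -0.5, 0.2]
opening: 1.002
grasp_force: 0.0
```

```bash
python3 - <<'E'
from h import *
s=r.sense();print(s["clock"],s["eef_pos"],np.degrees(s["tcp_rot"]),s["qpos"].round(2),dp([497,340,235]))
E
```

```text
1.6 [396.81666002  51.74902196 239.43602036] [1.79965717e+02 2.29541148e-02 1.15164720e+02] [ 0.13 -0.01  2.08 -0.    1.07 -0.31] [218.3 213.2   4.5]
```

Call:
{"name": "carry_out", "arguments": {
  "targets": [
    {"dp":[40,39,0]},
    {"dp":[80,78,0]},
    {"dp":[120,117,0]},
    {"dp":[160,156,0]},
    {"dp":[195,190,0]},
    {"dp":[210,205,0]},
    {"dp":[214,209,0]},
    {"dp":[214,209,0]}
  ]
}}

```text
schema error: expected keys dp, yaw
```

```bash
python3 - <<'E'
from h import *
a=shot("scene","s1.png");b=shot("top","t1.png")
ca=cv2.resize(a[130:260,280:410,::-1],(400,400),interpolation=cv2.INTER_CUBIC);cb=cv2.resize(b[140:270,60:190,::-1],(400,400),interpolation=cv2.INTER_CUBIC)
cv2.imwrite("pics/c3.png",np.hstack([ca,cb]))
s=r.sense();print(s["clock"],s["eef_pos"],np.degrees(s["tcp_rot"]),s["contact_force"],dp([497,340,235]))
# scene predictions for candidate centre
t=np.linspace(0,2*np.pi,5)[:-1]
for c in[(497,340)]:
    for z,R in((90,22),(0,25)):print(z,((proj("scene",[(c[0]+R*np.cos(k),c[1]+R*np.sin(k),z) for k in t])-[280,130])*400/130).round().tolist())
E
```

```text
1.7 [397.96990051  54.64317914 239.44124359] [ 1.79894916e+02 -5.72848305e-02  1.15416751e+02] [ 0.30444501 -0.0268614   0.26203464] [215.2 211.9   5. ]
90 [[230.0, 133.0], [239.0, 114.0], [209.0, 104.0], [198.0, 123.0]]
0 [[214.0, 202.0], [225.0, 181.0], [192.0, 169.0], [181.0, 190.0]]
```

View pics/c3.png

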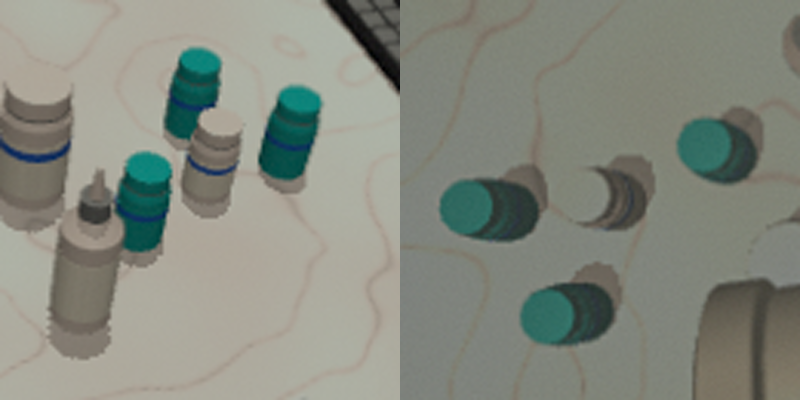

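The left half is the scene view, with the white bottle's cap at (220,124) and base at about (207,205) in the crop. The right half is the top view, with its cap at about (590,195). They agree on a position near (500,338). The move was refused because each row needs a yaw, so I'm resending it.

Call:
{"name": "carry_out", "arguments": {
  "targets": [
    {"dp":[40,40,0],"yaw":0},
    {"dp":[80,80,0],"yaw":0},
    {"dp":[120,120,0],"yaw":0},
    {"dp":[160,160,0],"yaw":0},
    {"dp":[195,195,0],"yaw":0},
    {"dp":[209,212,0],"yaw":0},
    {"dp":[212,215,0],"yaw":0},
    {"dp":[212,215,0],"yaw":0}
  ]
}}

```text
clock: 2.7
eef_pos: [501.9, 331.5, 238.9]
tcp_rot: [-3.14, 0.0, 2.005]
contact_force: [0.1, 0.9, -0.2]
opening: 1.004
grasp_force: 0.0
```

```bash
python3 - <<'E'
from h import *
s=r.sense();print(s["clock"],s["eef_pos"],np.degrees(s["tcp_rot"]),s["contact_force"],dp([500,338,41]))
E
```

```text
2.7 [501.87923293 331.4982663  238.91121449] [-1.79930548e+02  2.29851464e-02  1.14893159e+02] [ 0.06596431  0.89845843 -0.18908667] [  6.8   1.3 197.9]
```

Lower, shift 6 mm along tool x, stop early at z≈41.

Call:
{"name": "carry_out", "arguments": {
  "targets": [
    {"dp":[6,1,20],"yaw":0},
    {"dp":[6,1,50],"yaw":0},
    {"dp":[6,1,80],"yaw":0},
    {"dp":[6,1,105],"yaw":0},
    {"dp":[6,1,130],"yaw":0},
    {"dp":[6,1,150],"yaw":0},
    {"dp":[6,1,168],"yaw":0},
    {"dp":[6,1,182],"yaw":0},
    {"dp":[6,1,192],"yaw":0},
    {"dp":[6,1,197],"yaw":0},
    {"dp":[6,1,197],"yaw":0}
  ]
}}

```text
clock: 4.08
eef_pos: [500.6, 338.4, 42.2]
tcp_rot: [-3.141, 0.0, 2.006]
contact_force: [-0.1, -0.5, 0.7]
opening: 1.002
grasp_force: 0.0
```

Call:
{"name": "carry_out", "arguments": {
  "targets": [
    {"dp":[0,0,0],"yaw":0},
    {"dp":[0,0,0],"yaw":0},
    {"dp":[0,0,0],"yaw":0},
    {"dp":[0,0,0],"yaw":0},
    {"dp":[0,0,0],"yaw":0},
    {"dp":[0,0,0],"yaw":0},
    {"dp":[0,0,0],"yaw":0},
    {"dp":[0,0,0],"yaw":0}
  ],
  "fingers": -1,
  "grip_force": 25
}}

```text
clock: 5.08
eef_pos: [500.8, 338.6, 42.9]
tcp_rot: [3.141, -0.0, 2.006]
contact_force: [-1.6, -1.4, 5.6]
opening: 0.574
grasp_force: 25.8
```

Call:
{"name": "carry_out", "arguments": {
  "targets": [
    {"dp":[0,0,-10],"yaw":0},
    {"dp":[0,0,-30],"yaw":0},
    {"dp":[0,0,-55],"yaw":0},
    {"dp":[0,0,-80],"yaw":0},
    {"dp":[0,0,-110],"yaw":0},
    {"dp":[0,0,-140],"yaw":0},
    {"dp":[0,0,-165],"yaw":0},
    {"dp":[0,0,-185],"yaw":0},
    {"dp":[0,0,-198],"yaw":0},
    {"dp":[0,0,-205],"yaw":0},
    {"dp":[0,0,-205],"yaw":0}
  ]
}}

```text
clock: 6.45
eef_pos: [500.7, 338.4, 247.5]
tcp_rot: [3.141, -0.0, 2.006]
contact_force: [-0.3, -0.3, -0.2]
opening: 0.577
grasp_force: 26.3
```

```bash
python3 - <<'E'
from h import *
a=shot("scene","s2.png");b=shot("top","t2.png")
ca=cv2.resize(a[70:230,260:420,::-1],(400,400),interpolation=cv2.INTER_CUBIC);cb=cv2.resize(b[110:270,60:220,::-1],(400,400),interpolation=cv2.INTER_CUBIC)
cv2.imwrite("pics/c4.png",np.hstack([ca,cb]))
s=r.sense();print(s["clock"],s["eef_pos"],s["opening"],s["grasp_force"],s["contact_force"],dp([478,-152,246]),dp([478,-152,63]))
E
```

```text
6.55 [500.29156498 338.14854181 246.59621017] 0.5777630310807604 26.33096088655293 [-0.10077813 -0.36373654 -0.97221897] [-435.1 -226.7    0.9] [-435.1 -226.5  183.9]
```

View pics/c4.png

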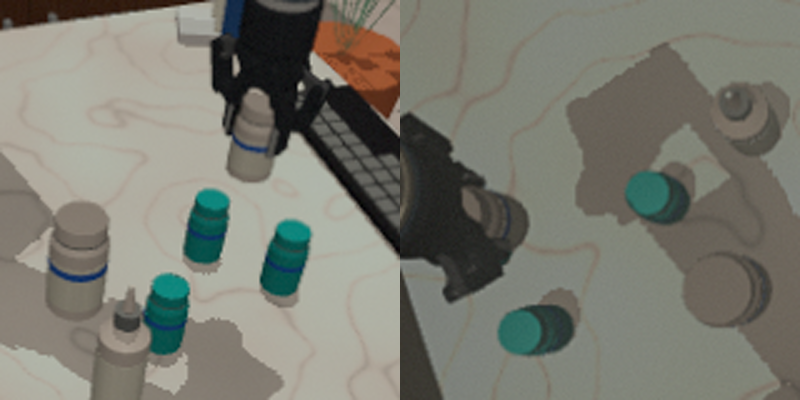

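The left half shows the bottle held upright in the jaws at about (252,140). The neighbours are still standing. Next is the carry to above the compartment.

Call:
{"name": "carry_out", "arguments": {
  "targets": [
    {"dp":[-15,-8,0],"yaw":0},
    {"dp":[-50,-26,0],"yaw":0},
    {"dp":[-95,-50,0],"yaw":0},
    {"dp":[-140,-73,0],"yaw":0},
    {"dp":[-185,-96,0],"yaw":0},
    {"dp":[-230,-120,0],"yaw":0},
    {"dp":[-275,-143,0],"yaw":0},
    {"dp":[-320,-167,0],"yaw":0},
    {"dp":[-365,-190,0],"yaw":0},
    {"dp":[-405,-211,0],"yaw":0},
    {"dp":[-428,-223,0],"yaw":0},
    {"dp":[-435,-227,0],"yaw":0}
  ]
}}

```text
clock: 8.05
eef_pos: [476.9, -153.4, 246.8]
tcp_rot: [-3.141, -0.0, 2.003]
contact_force: [-0.6, 0.5, -1.4]
opening: 0.577
grasp_force: 26.3
```

```bash
python3 - <<'E'
from h import *
a=shot("scene","s3.png");b=shot("top","t3.png")
ca=cv2.resize(a[110:270,110:270,::-1],(400,400),interpolation=cv2.INTER_CUBIC);cb=cv2.resize(b[110:270,240:400,::-1],(400,400),interpolation=cv2.INTER_CUBIC)
cv2.imwrite("pics/c5.png",np.hstack([ca,cb]))
s=r.sense();print(s["clock"],s["eef_pos"],np.degrees(s["tcp_rot"]),s["grasp_force"],dp([478,-152,64]))
E
```

```text
8.15 [ 477.32204798 -152.30494259  246.9557084 ] [-1.79968323e+02 -3.17878673e-02  1.14832646e+02] 26.320571259129792 [-1.00e-01  8.00e-01  1.83e+02]
```

View pics/c5.png

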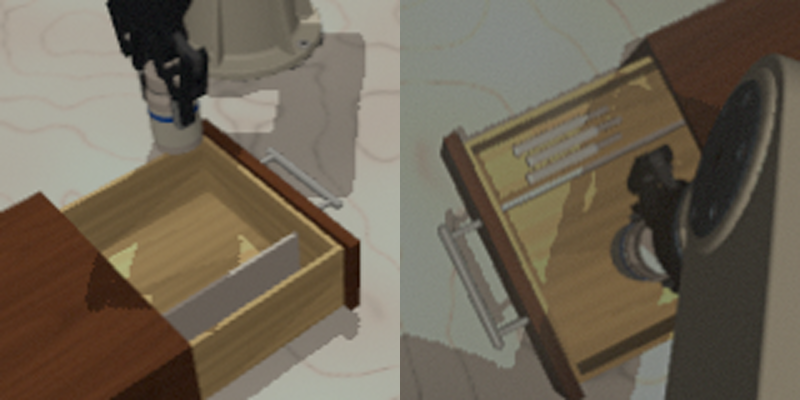

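The bottle hangs over the wide compartment, clear of the divider and the unit. Lowering it now, slowing near the floor.

Call:
{"name": "carry_out", "arguments": {
  "targets": [
    {"dp":[0,0,10],"yaw":0},
    {"dp":[0,0,30],"yaw":0},
    {"dp":[0,0,55],"yaw":0},
    {"dp":[0,0,80],"yaw":0},
    {"dp":[0,0,105],"yaw":0},
    {"dp":[0,0,125],"yaw":0},
    {"dp":[0,0,142],"yaw":0},
    {"dp":[0,0,157],"yaw":0},
    {"dp":[0,0,168],"yaw":0},
    {"dp":[0,0,175],"yaw":0},
    {"dp":[0,0,178],"yaw":0},
    {"dp":[0,0,178],"yaw":0}
  ]
}}

```text
clock: 9.65
eef_pos: [478.1, -151.8, 69.4]
tcp_rot: [3.141, 0.0, 2.006]
contact_force: [0.9, 0.5, -1.4]
opening: 0.576
grasp_force: 26.3
```

Call:
{"name": "carry_out", "arguments": {
  "targets": [
    {"dp":[0,0,1],"yaw":0},
    {"dp":[0,0,2],"yaw":0},
    {"dp":[0,0,3],"yaw":0},
    {"dp":[0,0,3],"yaw":0}
  ]
}}

```text
clock: 10.15
eef_pos: [478.0, -151.8, 66.3]
tcp_rot: [-3.142, -0.0, 2.006]
contact_force: [-0.2, -0.3, -1.1]
opening: 0.571
grasp_force: 26.3
```

Call:
{"name": "carry_out", "arguments": {
  "targets": [
    {"dp":[0,0,1],"yaw":0},
    {"dp":[0,0,2],"yaw":0},
    {"dp":[0,0,2],"yaw":0}
  ]
}}

```text
clock: 10.52
eef_pos: [478.2, -152.0, 64.9]
tcp_rot: [3.141, 0.0, 2.006]
contact_force: [-1.6, -1.2, 7.5]
opening: 0.577
grasp_force: 27.0
```

Call:
{"name": "carry_out", "arguments": {
  "targets": [
    {"dp":[0,0,1],"yaw":0},
    {"dp":[0,0,1],"yaw":0},
    {"dp":[0,0,1],"yaw":0}
  ]
}}

```text
clock: 10.9
eef_pos: [478.4, -152.4, 64.8]
tcp_rot: [3.141, 0.001, 2.006]
contact_force: [-6.4, -1.2, 21.4]
opening: 0.571
grasp_force: 28.1
```

Call:
{"name": "carry_out", "arguments": {
  "targets": [
    {"dp":[0,0,-1],"yaw":0},
    {"dp":[0,0,-1],"yaw":0},
    {"dp":[0,0,-1],"yaw":0}
  ]
}}

```text
clock: 11.28
eef_pos: [478.4, -152.1, 64.9]
tcp_rot: [3.141, 0.001, 2.006]
contact_force: [-2.7, -1.2, 8.8]
opening: 0.58
grasp_force: 27.2
```

Call:
{"name": "carry_out", "arguments": {
  "targets": [
    {"dp":[0,0,0],"yaw":0},
    {"dp":[0,0,0],"yaw":0},
    {"dp":[0,0,0],"yaw":0},
    {"dp":[0,0,0],"yaw":0},
    {"dp":[0,0,0],"yaw":0},
    {"dp":[0,0,0],"yaw":0}
  ],
  "fingers": 0.8
}}

```text
clock: 12.02
eef_pos: [478.0, -151.8, 64.3]
tcp_rot: [-3.142, -0.0, 2.006]
contact_force: [-0.6, -1.2, -0.1]
opening: 0.899
grasp_force: 0.0
```

Call:
{"name": "carry_out", "arguments": {
  "targets": [
    {"dp":[0,0,-5],"yaw":0},
    {"dp":[0,0,-15],"yaw":0},
    {"dp":[0,0,-30],"yaw":0},
    {"dp":[0,0,-50],"yaw":0},
    {"dp":[0,0,-75],"yaw":0},
    {"dp":[0,0,-100],"yaw":0},
    {"dp":[0,0,-130],"yaw":0},
    {"dp":[0,0,-160],"yaw":0},
    {"dp":[0,0,-185],"yaw":0},
    {"dp":[0,0,-200],"yaw":0},
    {"dp":[0,0,-205],"yaw":0},
    {"dp":[0,0,-205],"yaw":0}
  ]
}}

```text
clock: 13.52
eef_pos: [477.8, -151.7, 269.1]
tcp_rot: [-3.141, -0.0, 2.006]
contact_force: [-0.0, -0.7, -0.1]
opening: 0.897
grasp_force: 0.0
```

```bash
python3 - <<'E'
from h import *
a=shot("scene","s4.png");b=shot("top","t4.png")
ca=cv2.resize(a[110:270,110:270,::-1],(400,400),interpolation=cv2.INTER_CUBIC);cb=cv2.resize(b[110:270,240:400,::-1],(400,400),interpolation=cv2.INTER_CUBIC)
cv2.imwrite("pics/c6.png",np.hstack([ca,cb]))
E
```

```text
(no output)
```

View pics/c6.png

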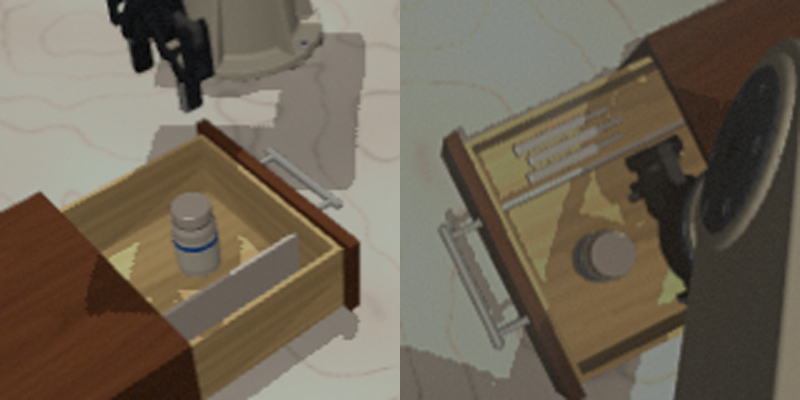

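The bottle stands upright mid-compartment, at (197,235) in the scene crop and (610,255) in the top crop. The drawer hasn't moved and the gripper is clear.

```bash
python3 -c "
from rig import r
print(r.sign_off())"
```

```text
the job is handed in; nothing more can be done
None
```

The small pill bottle was set down upright and released in the wide compartment of the open drawer, the drawer stayed where it was, I saw no disturbance to the other bottles, and the job is handed in (no verdict was returned).

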